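Slide the carrier board home in the test dock and latch it

TASK

Push the circuit carrier board along the rails of the test dock, away from the robot, until you feel it drop into its locating notches and it sits down level, with its plate flush with the dock's side fences. Then swing the dock's latch arm right across behind the board's front panel and take your hand away. Nothing needs gripping: push with the fingertips, do not lift or tip the board, and leave the other things on the bench where they are.

Things in the scene. Friction and masses are not known exactly. Their poses are not given: they have to be found in the camera images.
- dock: Fixed aluminium test dock, open above: base plate 345 x 176 x 10 mm with two parallel rails and an end plate 46 mm high at its far end. Origin: on the bench under the middle of the board's home place; x runs along the rails away from the robot (the push direction), y left, z up. Stands mid-bench, turned up to 0.3 rad. A spring-pin block (30 mm high) lies between the rails at x = -30 to +30 mm.
- rail_end (a point): Middle of the dock's near end, level with the rail tops (30 mm above the bench), 210 mm before the dock's origin. The rails are 20 mm wide, 61.5 to 81.5 mm either side of the middle; outside them side fences 5 mm thick, tops 36 mm above the bench. The near part between the rails is clear down to the base plate.
- home (a point): Where the board's origin lies when it is home: 24 mm above the bench over the dock's origin (axes as the dock). Each rail has two square-ended notches 6 mm deep, a short one (18 mm) for the near foot and a long one (44 mm) for the far foot; the feet have 4 mm play along the rail in them (2 mm either way), and the notches' far ends stop the board once it is down.
- carrier: Loose carrier board, 0.35 to 0.6 kg, on four feet 8 mm high, far pair 40 mm long (they bridge the short notches), near pair 14 mm. Origin: under its middle at the level of the feet; axes as the dock's. Starts on the rails (origin 30 mm above the bench) 60 to 115 mm short of home, with 1.5 mm side play. Sliding takes about 3 to 10 N. Push slowly (some 30 mm/s): fast, it may shoot past the notches.
- plate_top (a point): Middle of the top of the board's aluminium plate (140 mm along the rails, 160 wide, 4 thick; underside 8 mm above the feet), which carries a circuit board and metal cans up to 30 mm above the feet. 42 mm above the bench while the board slides, 36 mm when it has dropped home by its own weight: then flush with the fence tops.
- push_face (a point): Where to push: middle of the near (robot-side) face of the board's upright front panel, 74 mm before the board's origin and 25 mm above the feet. The panel is 130 mm wide, 34 mm tall, 4 mm thick: its face reaches 65 mm to either side and 17 mm above and below this point.
- latch (a joint): Angle of the steel swing latch at the dock's right side, upright pivot. 0: the arm points straight back along the rails (dock -x, to the robot); grows as the arm swings inwards, clockwise from above; 1.57: right across behind the front panel of a board that is home. Stops at -0.6 and 1.60. Starts open, -0.4 to 0.25; stays where it is left; takes about 1 N at the pin.
- latch_pivot (a point): Pivot axis of the latch, fixed on the dock (dock x = -83 mm, y = -100 mm), 43 mm above the bench, on a bracket 34 x 24 mm, 36 mm high, outside the right fence. The arm is 55 mm long from here, 10 mm wide, 6 mm thick, its underside 40 mm above the bench.
- latch_pin (a point): Middle of the latch's upright finger pin: 10 mm diameter, standing on the arm 45 mm from the pivot, from 46 to 78 mm above the bench; this point is 62 mm above the bench.
- adapter_a: upright coaxial adapter, steel, 21 mm diameter, 42 mm tall; origin under its middle; stands left of the dock
- adapter_b: upright coaxial adapter, brass, 21 mm diameter, 42 mm tall; origin under its middle; stands right of the dock
- amplifier: small aluminium amplifier box, 58 x 38 x 22 mm, with a connector at each end (84 mm long over them); origin under its middle; left of the dock
- dust_cap: black connector dust cap, 24 mm diameter, 18 mm tall; origin under its middle; before the near left end of the dock
- wrench: steel open-ended spanner, 150 mm long, lying right of the dock
- multimeter: hand-held multimeter lying on its back, 185 x 85 x 47 mm; origin under its middle; right side of the bench
- mug: white mug, 80 mm across, 92 mm tall; origin under its middle; left side of the bench

How it is judged:
By the outcome, as a careful person would: the job done as asked, in the order asked, and still so for the second after the job is handed in, with the robot touching nothing.
It also fails if it takes over 54 s, if anything falls off the work surface, if the arm or the gripper's body presses on something with over 40 N, if the wrist force passes 120 N, or if a joint passes its speed limit or range.

ROBOT

A 7-joint arm with a two-finger parallel gripper is mounted at the origin on the work surface. World frame = base frame: x ahead of the robot, y to its left, z up, the work surface at z = 0. Lengths are in m, angles in degrees, forces in N, time in s.
With the tool pointing down it reaches from about 0.425 to 0.875 m from the base axis. Payload 4.7 kg.
Tool frame: the origin (TCP) lies on the mounting face of the last link; the fingertips stand 182 mm ahead of it and the grasp point (between the pads) lies 164 mm ahead of it; z points along the fingers, y is the line along which they close (so a half turn about z gives the same grasp; the last joint's range is limited). The gripper opens to 87 mm and grips with 3 to 60 N. Pads are 19 mm wide; open, the fingers measure 117 mm over their backs; the gripper's body (75 mm by 190 mm) begins 51 mm behind the grasp point.
Start: joints at [73.86, 18.392, -4.016, 83.108, 1.295, 78.541, -3.26], TCP at [0.189, -0.622, 0.405] pointing down, gripper open.
Joint ranges: [-163.93, 163.93], [-17.29, 119.83], [-79.2, 71.16], [3.27, 140.29], [-89.18, 269.18], [5.43, 117.66], [-154.24, 154.24]. Speed limits (degrees/s): [147.25, 147.25, 180, 180, 180, 180, 180].

INTERFACE

Orientations are given as [roll, pitch, yaw] about the fixed x, y, z axes, in that order (R = Rz(yaw) Ry(pitch) Rx(roll)).
In Python, from cell import env gives the robot as it stands.
- The arm moves only by the tool servo_tool, never from a script. Its argument "plan" is a list of rows, each an object with "xyz": the shift along the tool's x, y, z in cm, a list of three; "twist": the turn, a rotation vector about the tool's x, y, z in degrees, a list of three; "jaw": the closure, from 0 (fully open) to 1 (shut). In form: [{"xyz": [x, y, z], "twist": [wx, wy, wz], "jaw": jaw}, ...]. A call has 1 to 10 rows; each row is the pose to reach, as a shift and turn from the pose commanded when the call began, along the tool's axes at that moment; what a row does not reach only later rows make up. A row lasts 1/12 s, in which the tool goes at most 41.7 mm and 7.16 degrees, less where a joint would pass 70% of its speed; a pose out of reach is approached as far as the arm can. A call with a gripper value outside its range is refused whole. The fingers move at their own pace and stop on an object; "newtons" is the grip in N (left out, the last holds). Time passes only in rows, so rows that repeat a pose let the fingers close. It gives the time, the measured TCP pose, the force, the opening and the grip force at its end, in the units of the state.
- env.get_obs(): the state, without advancing time (a new reading comes with each control period).
- env.read_camera(name): name is "scene" or "side" or "wrist"; returns a dict with "img" (480x640x3 uint8, red, green, blue), "camera_matrix" (3x3 intrinsics, pixels), "k1" (the pictures are not rectified: a ray, as slopes to the right and down, at radius r is drawn at 1 + k1 r^2 times it, then the intrinsics apply), "R" (3x3) and "t" (3): a world point X has camera coordinates R X + t. Camera axes: x right, y down, z forward; pixel columns grow to the right and rows downward; lengths in m; the calibration is good to about 2 mm. A picture is of the moment at which its call begins. There is no depth.
- env.sign_off(): hands the job in; it is judged then, once.
The state is a dict: "time_s": time; "qpos": joint angles; "joint_velocities": joint speeds; "effort": joint torques, N m; "tool_pos": TCP position; "tool_rot": TCP orientation; "force": force on the tool from outside, world axes, zero at the start; "wrist_torque": the same for the moment, N m; "grip_width": finger opening in m; "grasp_force": force on a finger pad.
Only numpy, scipy, OpenCV 4.12 (cv2) and the standard library are available. Lean on these libraries where they do the work, as an engineer would, in place of code of your own. Each camera call takes 0.05 s, during which the arm holds its last target. There are 200 camera calls.

## Working session

There is one attempt and no reset: what is moved stays moved. The work goes in short steps, Python scripts to look and compute and a tool call to move; the robot and the scene stay as the last step left them, time stands still between calls to the robot, and variables do not carry over. Pictures are saved under pics/ and viewed, at most 10 in all, crops included, and the job is handed in when it is done.

Besides the shell and the picture viewer there is one more tool, called after "Call:" by a JSON object that holds its "op" and its "data". servo_tool: Moves the arm, as the interface text tells. Its arguments: {"type":"object","properties":{"plan":{"type":"array","items":{"type":"object","properties":{"xyz":{"type":"array","items":{"type":"number"}},"twist":{"type":"array","items":{"type":"number"}},"jaw":{"type":"number"}}}},"newtons":{"type":"number"}},"required":["plan"]}

```bash
mkdir -p pics; cat > h.py <<'E'
import numpy as np, cv2
from cell import env
from scipy.spatial.transform import Rotation as Ro
def shot(n,name=None):
    c=env.read_camera(n)
    if name: cv2.imwrite(f'pics/{name}.png',c['img'][:,:,::-1])
    return c
def ray(c,u,v):
    K=np.array(c['camera_matrix']);k=c['k1']
    d=np.array([(u-K[0,2])/K[0,0],(v-K[1,2])/K[1,1]]);s=d.copy()
    for _ in range(20): s=d/(1+k*(s@s))
    R=np.array(c['R']);return -R.T@np.array(c['t']),R.T@np.array([*s,1])
def onz(c,u,v,z):
    o,d=ray(c,u,v);return o+d*(z-o[2])/d[2]
def proj(c,X):
    p=np.array(c['R'])@X+np.array(c['t']);s=p[:2]/p[2];s=s*(1+c['k1']*(s@s));K=np.array(c['camera_matrix'])
    return np.array([K[0,0]*s[0]+K[0,2],K[1,1]*s[1]+K[1,2]])
E
python3 - <<'E'
from h import *
a=shot('scene','s0');b=shot('side','d0')
for c in(a,b): print(-np.array(c['R']).T@c['t'],np.array(c['R'])[2])
o=env.get_obs();print({k:np.round(o[k],3) for k in('time_s','tool_pos','tool_rot','force','grip_width')})
E
```

```text
[1.20690326 0.44790938 1.28148254] [-0.43421175 -0.31393532 -0.84433688]
[-0.18882395  1.09124273  1.32282701] [ 0.42035617 -0.5963728  -0.68384221]
{'time_s': np.float64(0.1), 'tool_pos': array([ 0.189, -0.622,  0.404]), 'tool_rot': array([-1.7990e+02,  5.0000e-03,  1.6951e+01]), 'force': array([ 0.184, -0.471, -0.225]), 'grip_width': np.float64(0.087)}
```

View pics/s0.png

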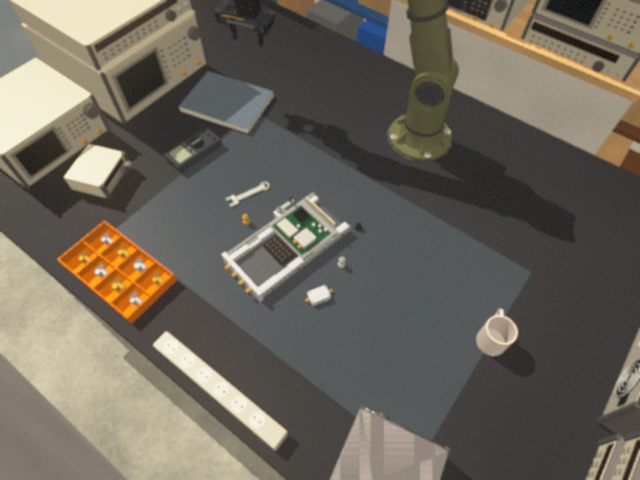

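View pics/d0.png

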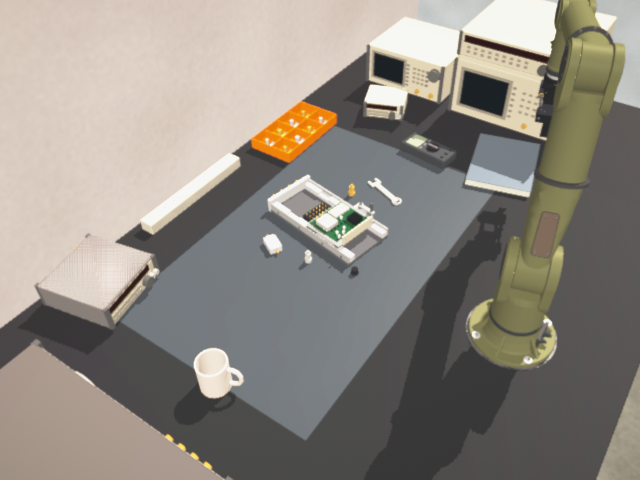

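The scene view shows the dock with its near end at about (330,215) and its far end plate at about (245,275). The green board sits at about (300,228), and the mug is far away at (497,333). The side view shows the dock from (275,195) to (380,240). I'll zoom in on both.

```bash
python3 - <<'E'
from h import *
a=cv2.imread('pics/s0.png')[175:310,210:375];b=cv2.imread('pics/d0.png')[165:275,255:410]
A=cv2.resize(a,None,fx=4,fy=4,interpolation=cv2.INTER_CUBIC)[:, :]
B=cv2.resize(b,None,fx=4,fy=4,interpolation=cv2.INTER_CUBIC)
A=cv2.resize(a,(660,540),interpolation=cv2.INTER_CUBIC)
cv2.imwrite('pics/c1.png',A);cv2.imwrite('pics/c2.png',B)
E
```

```text
(no output)
```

View pics/c1.png

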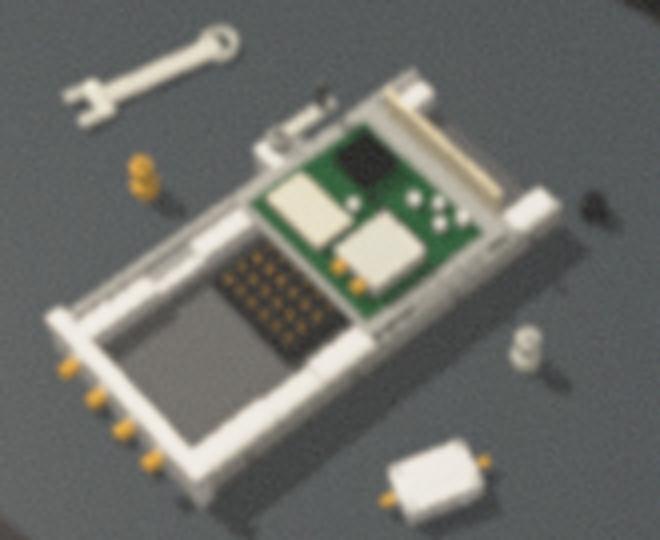

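View pics/c2.png

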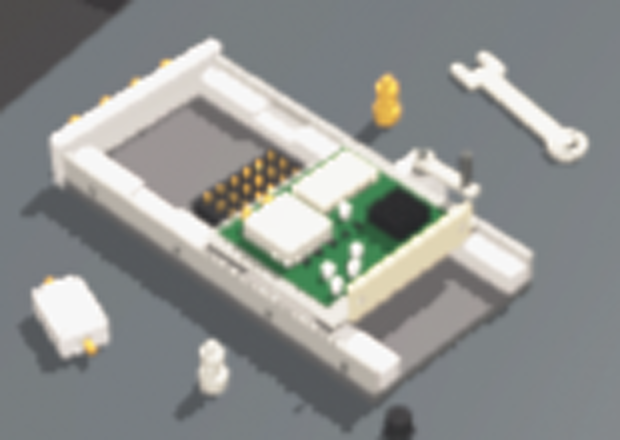

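The crops (4x) show the dock open towards the robot, the ivory front panel still about 8 cm into the rails, and the latch on the right with its dark pin. In c1 the end plate's top corners are at (50,318) and (197,478), the near rail ends at (425,90) and (535,203), the panel top from (387,93) to (498,197), and the pin at (322,95).

```bash
python3 - <<'E'
from h import *
a=shot('scene');b=shot('side')
S=lambda p,z:onz(a,p[0]/4+210-.375,p[1]/4+175-.375,z)
D=lambda p,z:onz(b,p[0]/4+255-.375,p[1]/4+165-.375,z)
P={}
# end plate top corners (z46), near fence corners (z36), panel top corners (z .030+.042=.072), pin top .078
for n,s,d,z in [('endR',(50,318),(215,42),.046),('endL',(190,473),(55,142),.046),
 ('nearR',(412,68),(531,255),.036),('nearL',(558,200),(378,388),.010),
 ('panR',(387,93),(470,208),.072),('panL',(498,197),(350,290),.072),('pin',(322,88),(465,155),.078)]:
    P[n]=(S(s,z)+D(d,z))/2; print(n,S(s,z).round(4),D(d,z).round(4))
u=(P['nearR']-P['endR'])[:2];print('yaw',np.degrees(np.arctan2(-u[1],-u[0])),np.linalg.norm(u))
w=(P['panL']-P['panR'])[:2];print('pan yaw',np.degrees(np.arctan2(-w[0],w[1])),np.linalg.norm(w))
w=(P['endL']-P['endR'])[:2];print('end yaw',np.degrees(np.arctan2(-w[0],w[1])),np.linalg.norm(w))
E
```

```text
endR [ 0.8043 -0.1997  0.046 ] [ 0.8024 -0.1986  0.046 ]
endL [ 0.8362 -0.0362  0.046 ] [ 0.8339 -0.025   0.046 ]
nearR [ 0.4543 -0.1354  0.036 ] [ 0.4571 -0.1288  0.036 ]
nearL [0.4712 0.0229 0.01  ] [0.4912 0.0312 0.01  ]
panR [ 0.5071 -0.119   0.072 ] [ 0.5036 -0.1142  0.072 ]
panL [0.5324 0.0065 0.072 ] [0.5299 0.0098 0.072 ]
pin [ 0.5375 -0.1587  0.078 ] [ 0.5352 -0.1581  0.078 ]
yaw -10.918088878403635 0.35406043189473324
pan yaw -11.686724439389023 0.1273160670450795
end yaw -10.645030449328132 0.17152867213344075
```

Dock yaw is about -11°. The origin is near (0.683,-0.088), the panel face is about 92 mm short of home, and the latch is at about +0.06 rad. I'll move above the space in front of the panel now, with the tool x axis along the push direction.

Call:
{"op": "servo_tool", "data": {"plan": [{"xyz": [45, -46, 0], "twist": [0, 0, 28], "jaw": 0.45}, {"xyz": [45, -46, 0], "twist": [0, 0, 28], "jaw": 0.45}, {"xyz": [45, -46, 0], "twist": [0, 0, 28], "jaw": 0.45}, {"xyz": [45, -46, 0], "twist": [0, 0, 28], "jaw": 0.45}, {"xyz": [45, -46, 0], "twist": [0, 0, 28], "jaw": 0.45}, {"xyz": [45, -46, 0], "twist": [0, 0, 28], "jaw": 0.45}, {"xyz": [45, -46, 0], "twist": [0, 0, 28], "jaw": 0.45}, {"xyz": [45, -46, 0], "twist": [0, 0, 28], "jaw": 0.45}, {"xyz": [45, -46, 0], "twist": [0, 0, 28], "jaw": 0.45}, {"xyz": [45, -46, 0], "twist": [0, 0, 28], "jaw": 0.45}]}}

```text
time_s: 1.03
tool_pos: [0.3817, -0.2498, 0.4048]
tool_rot: [180.0, -0.0, -11.1]
force: [1.6, -0.2, 0.7]
grip_width: 0.0483
grasp_force: 0.0
```

Call:
{"op": "servo_tool", "data": {"plan": [{"xyz": [6, -21.8, 0], "twist": [0, 0, 0], "jaw": 0.45}, {"xyz": [6, -21.8, 0], "twist": [0, 0, 0], "jaw": 0.45}, {"xyz": [6, -21.8, 0], "twist": [0, 0, 0], "jaw": 0.45}, {"xyz": [6, -21.8, 0], "twist": [0, 0, 0], "jaw": 0.45}, {"xyz": [6, -21.8, 0], "twist": [0, 0, 0], "jaw": 0.45}, {"xyz": [6, -21.8, 0], "twist": [0, 0, 0], "jaw": 0.45}, {"xyz": [6, -21.8, 4], "twist": [0, 0, 0], "jaw": 0.45}, {"xyz": [6, -21.8, 6], "twist": [0, 0, 0], "jaw": 0.45}, {"xyz": [6, -21.8, 6], "twist": [0, 0, 0], "jaw": 0.45}, {"xyz": [6, -21.8, 6], "twist": [0, 0, 0], "jaw": 0.45}]}}

```text
time_s: 1.87
tool_pos: [0.4816, -0.0496, 0.3442]
tool_rot: [-180.0, 0.1, -11.0]
force: [0.1, 0.1, 0.6]
grip_width: 0.048
grasp_force: 0.0
```

```bash
python3 - <<'E'
from h import *
c=shot('wrist','w0');o=env.get_obs();print(o['time_s'],np.round(o['tool_pos'],4),np.round(o['tool_rot'],2),np.round(o['force'],1))
p=o['tool_pos']
print('tips at z.072',proj(c,np.array([p[0],p[1],.072])))
E
```

```text
1.9167 [ 0.4823 -0.0497  0.3455] [-1.800e+02 -3.000e-02 -1.108e+01] [-0.1  0.4  0.9]
tips at z.072 [319.36232845 244.46025266]
```

View pics/w0.png

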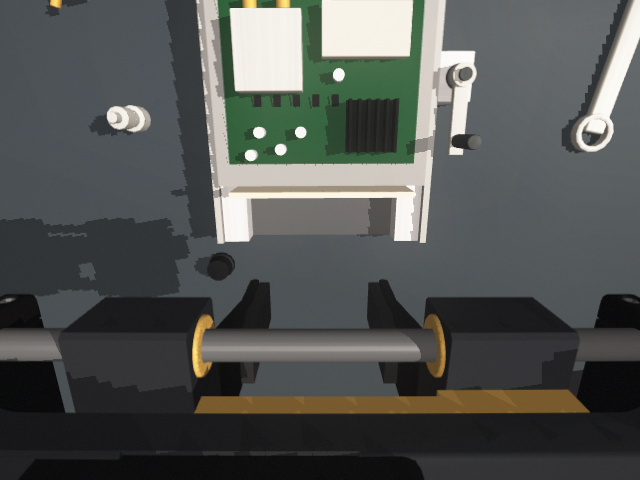

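The wrist view shows the panel top edge at rows 188–196 between columns 230 and 414, and the near rail ends at row 242. The latch pivot is at (463,73), the pin runs from its base near (458,142) to its top at (476,142), and the dust cap is at (221,264).

```bash
cat >> h.py <<'E'
O=np.array([.683,-.088]);Y=np.radians(-11.1);U=np.array([np.cos(Y),np.sin(Y)]);V=np.array([-U[1],U[0]])
def dock(p): q=np.array(p)[:2]-O;return np.array([q@U,q@V]).round(4)
E
python3 - <<'E'
from h import *
c=shot('wrist')
for n,(u,v),z in [('panL',(230,196),.072),('panR',(414,196),.072),('railL',(218,242),.036),('railR',(427,242),.036),('piv',(463,73),.048),('pintop',(476,142),.078),('cap',(221,260),.018),('fence far L',(201,0),.036),('fenceFarR',(445,0),.036)]:
    p=onz(c,u,v,z);print(n,p.round(4),dock(p))
print(dock(env.get_obs()['tool_pos']))
E
```

```text
panL [0.5304 0.0049 0.072 ] [-0.1677  0.0618]
panR [ 0.5055 -0.1221  0.072 ] [-0.1676 -0.0676]
railL [0.4904 0.0348 0.036 ] [-0.2126  0.0834]
railR [ 0.4569 -0.1364  0.036 ] [-0.2125 -0.091 ]
piv [ 0.5803 -0.1717  0.048 ] [-0.0846 -0.1019]
pintop [ 0.5348 -0.1652  0.078 ] [-0.1306 -0.1043]
cap [0.469  0.0429 0.018 ] [-0.2352  0.0873]
fence far L [ 0.6631 -0.0011  0.036 ] [-0.0362  0.0814]
fenceFarR [ 0.6305 -0.1679  0.036 ] [-0.0362 -0.0885]
[-0.204  -0.0011]
```

Call:
{"op": "servo_tool", "data": {"plan": [{"xyz": [0, 0.2, 4], "twist": [0, 0, 0], "jaw": 0.45}, {"xyz": [0, 0.2, 8], "twist": [0, 0, 0], "jaw": 0.45}, {"xyz": [0, 0.2, 11], "twist": [0, 0, 0], "jaw": 0.45}, {"xyz": [0, 0.2, 11.8], "twist": [0, 0, 0], "jaw": 0.45}, {"xyz": [0, 0.2, 11.8], "twist": [0, 0, 0], "jaw": 0.45}, {"xyz": [0.6, 0.2, 11.8], "twist": [0, 0, 0], "jaw": 0.45}, {"xyz": [1.2, 0.2, 11.8], "twist": [0, 0, 0], "jaw": 0.45}, {"xyz": [1.8, 0.2, 11.8], "twist": [0, 0, 0], "jaw": 0.45}, {"xyz": [2.0, 0.2, 11.8], "twist": [0, 0, 0], "jaw": 0.45}, {"xyz": [2.0, 0.2, 11.8], "twist": [0, 0, 0], "jaw": 0.45}]}}

```text
time_s: 2.8
tool_pos: [0.5025, -0.0555, 0.2279]
tool_rot: [-180.0, -0.1, -11.1]
force: [-0.6, -0.5, 0.3]
grip_width: 0.0478
grasp_force: 0.0
```

Call:
{"op": "servo_tool", "data": {"plan": [{"xyz": [0.2, 0, 0], "twist": [0, 0, 0], "jaw": 0.45}, {"xyz": [0.4, 0, 0], "twist": [0, 0, 0], "jaw": 0.45}, {"xyz": [0.6, 0, 0], "twist": [0, 0, 0], "jaw": 0.45}, {"xyz": [0.8, 0, 0], "twist": [0, 0, 0], "jaw": 0.45}, {"xyz": [1.0, 0, 0], "twist": [0, 0, 0], "jaw": 0.45}, {"xyz": [1.2, 0, 0], "twist": [0, 0, 0], "jaw": 0.45}, {"xyz": [1.4, 0, 0], "twist": [0, 0, 0], "jaw": 0.45}, {"xyz": [1.6, 0, 0], "twist": [0, 0, 0], "jaw": 0.45}, {"xyz": [1.8, 0, 0], "twist": [0, 0, 0], "jaw": 0.45}, {"xyz": [2.0, 0, 0], "twist": [0, 0, 0], "jaw": 0.45}]}}

```text
time_s: 3.63
tool_pos: [0.5194, -0.0586, 0.2263]
tool_rot: [180.0, 0.3, -11.0]
force: [-7.8, 1.9, 5.5]
grip_width: 0.0476
grasp_force: 3.6
```

Contact, at about 8 N of sliding force. I'll keep pushing at 30 mm/s.

Call:
{"op": "servo_tool", "data": {"plan": [{"xyz": [0.25, 0, 0], "twist": [0, 0, 0], "jaw": 0.45}, {"xyz": [0.5, 0, 0], "twist": [0, 0, 0], "jaw": 0.45}, {"xyz": [0.75, 0, 0], "twist": [0, 0, 0], "jaw": 0.45}, {"xyz": [1.0, 0, 0], "twist": [0, 0, 0], "jaw": 0.45}, {"xyz": [1.25, 0, 0], "twist": [0, 0, 0], "jaw": 0.45}, {"xyz": [1.5, 0, 0], "twist": [0, 0, 0], "jaw": 0.45}, {"xyz": [1.75, 0, 0], "twist": [0, 0, 0], "jaw": 0.45}, {"xyz": [2.0, 0, 0], "twist": [0, 0, 0], "jaw": 0.45}, {"xyz": [2.25, 0, 0], "twist": [0, 0, 0], "jaw": 0.45}, {"xyz": [2.5, 0, 0], "twist": [0, 0, 0], "jaw": 0.45}]}}

```text
time_s: 4.47
tool_pos: [0.544, -0.0634, 0.2264]
tool_rot: [180.0, 0.3, -11.0]
force: [-6.9, 1.5, 5.7]
grip_width: 0.0481
grasp_force: 3.4
```

Call:
{"op": "servo_tool", "data": {"plan": [{"xyz": [0.25, 0, 0], "twist": [0, 0, 0], "jaw": 0.45}, {"xyz": [0.5, 0, 0], "twist": [0, 0, 0], "jaw": 0.45}, {"xyz": [0.75, 0, 0], "twist": [0, 0, 0], "jaw": 0.45}, {"xyz": [1.0, 0, 0], "twist": [0, 0, 0], "jaw": 0.45}, {"xyz": [1.25, 0, 0], "twist": [0, 0, 0], "jaw": 0.45}, {"xyz": [1.5, 0, 0], "twist": [0, 0, 0], "jaw": 0.45}, {"xyz": [1.75, 0, 0], "twist": [0, 0, 0], "jaw": 0.45}, {"xyz": [2.0, 0, 0], "twist": [0, 0, 0], "jaw": 0.45}, {"xyz": [2.25, 0, 0], "twist": [0, 0, 0], "jaw": 0.45}, {"xyz": [2.5, 0, 0], "twist": [0, 0, 0], "jaw": 0.45}]}}

```text
time_s: 5.3
tool_pos: [0.5686, -0.0682, 0.2263]
tool_rot: [180.0, 0.3, -11.0]
force: [-6.6, 0.9, 5.8]
grip_width: 0.0482
grasp_force: 3.3
```

Call:
{"op": "servo_tool", "data": {"plan": [{"xyz": [0.25, 0, 0], "twist": [0, 0, 0], "jaw": 0.45}, {"xyz": [0.5, 0, 0], "twist": [0, 0, 0], "jaw": 0.45}, {"xyz": [0.75, 0, 0], "twist": [0, 0, 0], "jaw": 0.45}, {"xyz": [1.0, 0, 0], "twist": [0, 0, 0], "jaw": 0.45}, {"xyz": [1.25, 0, 0], "twist": [0, 0, 0], "jaw": 0.45}, {"xyz": [1.5, 0, 0], "twist": [0, 0, 0], "jaw": 0.45}, {"xyz": [1.75, 0, 0], "twist": [0, 0, 0], "jaw": 0.45}, {"xyz": [2.0, 0, 0], "twist": [0, 0, 0], "jaw": 0.45}]}}

```text
time_s: 5.97
tool_pos: [0.5883, -0.072, 0.2264]
tool_rot: [180.0, 0.3, -11.0]
force: [-5.6, 0.5, 5.2]
grip_width: 0.0479
grasp_force: 3.2
```

Call:
{"op": "servo_tool", "data": {"plan": [{"xyz": [0.2, 0, 0], "twist": [0, 0, 0], "jaw": 0.45}, {"xyz": [0.4, 0, 0], "twist": [0, 0, 0], "jaw": 0.45}, {"xyz": [0.6, 0, 0], "twist": [0, 0, 0], "jaw": 0.45}]}}

```text
time_s: 6.22
tool_pos: [0.5948, -0.0734, 0.2263]
tool_rot: [180.0, 0.2, -11.0]
force: [-2.9, 1.2, 2.1]
grip_width: 0.0474
grasp_force: 1.9
```

Call:
{"op": "servo_tool", "data": {"plan": [{"xyz": [0.15, 0, 0], "twist": [0, 0, 0], "jaw": 0.45}, {"xyz": [0.3, 0, 0], "twist": [0, 0, 0], "jaw": 0.45}]}}

```text
time_s: 6.38
tool_pos: [0.5968, -0.0737, 0.2262]
tool_rot: [180.0, 0.4, -11.0]
force: [-12.3, 2.1, 9.1]
grip_width: 0.0476
grasp_force: 6.3
```

Call:
{"op": "servo_tool", "data": {"plan": [{"xyz": [0.15, 0, 0], "twist": [0, 0, 0], "jaw": 0.45}, {"xyz": [0.2, 0, 0], "twist": [0, 0, 0], "jaw": 0.45}]}}

```text
time_s: 6.55
tool_pos: [0.5976, -0.0737, 0.2262]
tool_rot: [179.9, 0.6, -11.0]
force: [-17.0, 2.2, 12.8]
grip_width: 0.0479
grasp_force: 8.1
```

The force climbs sharply with little motion, so the board has reached a stop. I'll back off and check that it dropped.

Call:
{"op": "servo_tool", "data": {"plan": [{"xyz": [-0.5, 0, 0], "twist": [0, 0, 0], "jaw": 0.45}, {"xyz": [-2, 0, 0], "twist": [0, 0, 0], "jaw": 0.45}, {"xyz": [-5, 0, 0], "twist": [0, 0, 0], "jaw": 0.45}, {"xyz": [-5, 0, -4], "twist": [0, 0, 0], "jaw": 0.8}, {"xyz": [-5, 0, -8], "twist": [0, 0, 0], "jaw": 1}, {"xyz": [-5, 0, -9], "twist": [0, 0, 0], "jaw": 1}, {"xyz": [-5, 0, -9], "twist": [0, 0, 0], "jaw": 1}]}}

```text
time_s: 7.13
tool_pos: [0.5534, -0.0651, 0.3215]
tool_rot: [180.0, -0.6, -11.1]
force: [0.3, 0.4, 0.4]
grip_width: 0.0292
grasp_force: 0.0
```

```bash
python3 - <<'E'
from h import *
a=shot('wrist');b=shot('side');o=env.get_obs();print(o['time_s'],np.round(o['tool_pos'],4),np.round(o['force'],1))
A=cv2.resize(a['img'][0:300,120:560],None,fx=1.2,fy=1.2);B=cv2.resize(b['img'][165:260,255:415],(528,314),interpolation=cv2.INTER_CUBIC)
m=np.vstack([A[:286],B]);print(m.shape);cv2.imwrite('pics/m1.png',m[:600,:,::-1])
E
```

```text
7.2333 [ 0.5519 -0.0654  0.3174] [-0.3  0.5  0. ]
(600, 528, 3)
```

View pics/m1.png

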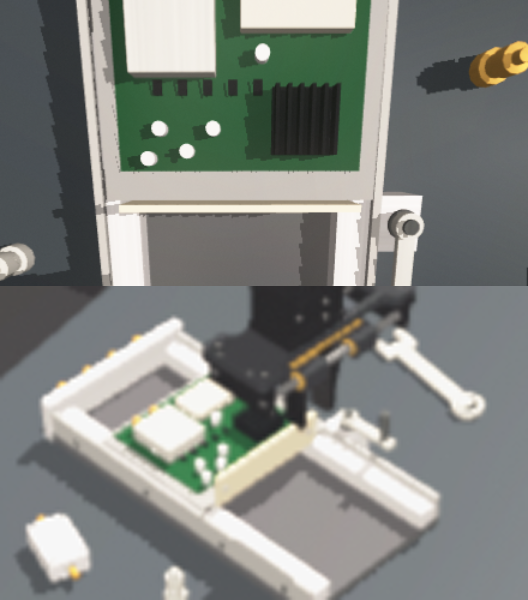

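The board now sits at the latch position. The panel top edge is at rows 202–212 of the montage, next to the latch pivot at (405,226), and the plate looks level with the fences. I'll check the drop height numerically from the panel's apparent width.

```bash
python3 - <<'E'
from h import *
c=shot('wrist');im=c['img'].astype(int)
m=((im[...,0]-im[...,2]>22)&(im[...,0]>150)).astype(np.uint8);m[:150]=0;m[195:]=0;m[:,:200]=0;m[:,440:]=0
n,l,s,ce=cv2.connectedComponentsWithStats(m);i=1+s[1:,4].argmax();print(s[i])
ys,xs=np.where(l==i);x0,x1=np.percentile(xs,[.3,99.7]);y=[np.median([ys[xs==k].max() for k in range(int(x0)+3,int(x1)-3)]),np.median([ys[xs==k].min() for k in range(int(x0)+3,int(x1)-3)])]
print(x0,x1,y)
O[:]=[.6804,-.0908]
for z in(.066,.072):
    p,q=onz(c,x0-.5,y[0],z),onz(c,x1+.5,y[0],z);print(z,np.linalg.norm(p-q),dock(p),dock(q))
    print(' pintop/piv',[dock(onz(c,*uv,zz)) for uv,zz in(((405/1.2+120,226/1.2),.048),)])
E
```

```text
[ 216  162  205   11 1566]
216.0 416.30500000000006 [np.float64(172.0), np.float64(162.0)]
0.066 0.12689961791099824 [-0.0746  0.0656] [-0.0745 -0.0613]
 pintop/piv [array([-0.0875, -0.0951])]
0.072 0.12360675907921707 [-0.074   0.0639] [-0.0739 -0.0597]
 pintop/piv [array([-0.0875, -0.0951])]
```

The face is 74 mm short of the dock origin and the panel is at its lower height, so the board is home. Next is the latch. With the fingers shut, I'll come down outside the pin on the right, with the tips about 7 mm above the arm.

Call:
{"op": "servo_tool", "data": {"plan": [{"xyz": [0.3, 4, 0], "twist": [0, 0, 0], "jaw": 1}, {"xyz": [0.3, 8, 0], "twist": [0, 0, 0], "jaw": 1}, {"xyz": [0.3, 12, 0], "twist": [0, 0, 0], "jaw": 1}, {"xyz": [0.3, 14, 0], "twist": [0, 0, 0], "jaw": 1}, {"xyz": [0.3, 14, 2], "twist": [0, 0, 0], "jaw": 1}, {"xyz": [0.3, 14, 5], "twist": [0, 0, 0], "jaw": 1}, {"xyz": [0.3, 14, 7.5], "twist": [0, 0, 0], "jaw": 1}, {"xyz": [0.3, 14, 8.2], "twist": [0, 0, 0], "jaw": 1}, {"xyz": [0.3, 14, 8.2], "twist": [0, 0, 0], "jaw": 1}, {"xyz": [0.3, 14, 8.2], "twist": [0, 0, 0], "jaw": 1}]}}

```text
time_s: 8.12
tool_pos: [0.5276, -0.2029, 0.2345]
tool_rot: [-180.0, 0.0, -11.0]
force: [0.3, 0.5, 1.0]
grip_width: 0.0004
grasp_force: 0.0
```

```bash
python3 - <<'E'
from h import *
O[:]=[.6804,-.0908]
c=shot('wrist');o=env.get_obs();p=o['tool_pos'];print(o['time_s'],p.round(4),dock(p),o['grip_width'],np.round(o['force'],1))
cv2.imwrite('pics/w2.png',c['img'][:,:,::-1])
E
```

```text
8.1667 [ 0.5281 -0.203   0.2356] [-0.1278 -0.1394] 0.0006358318378272561 [ 0.9  0.1 -0. ]
```

View pics/w2.png

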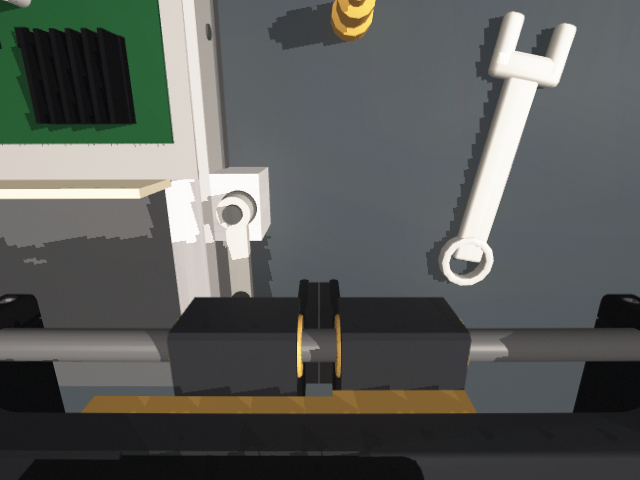

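The shut fingers are at columns 300–340. The pin top is just left of them at (241,297), and the pivot is at (236,210). I'll sweep the pin inward along its arc.

Call:
{"op": "servo_tool", "data": {"plan": [{"xyz": [0, -1.0, 0], "twist": [0, 0, 0], "jaw": 1}, {"xyz": [0, -1.9, 0], "twist": [0, 0, 0], "jaw": 1}, {"xyz": [0, -2.4, 0], "twist": [0, 0, 0], "jaw": 1}, {"xyz": [0.1, -2.85, 0], "twist": [0, 0, 0], "jaw": 1}, {"xyz": [0.2, -3.3, 0], "twist": [0, 0, 0], "jaw": 1}, {"xyz": [0.35, -3.7, 0], "twist": [0, 0, 0], "jaw": 1}, {"xyz": [0.5, -4.1, 0], "twist": [0, 0, 0], "jaw": 1}, {"xyz": [0.75, -4.5, 0], "twist": [0, 0, 0], "jaw": 1}, {"xyz": [1.0, -4.85, 0], "twist": [0, 0, 0], "jaw": 1}, {"xyz": [1.35, -5.2, 0], "twist": [0, 0, 0], "jaw": 1}]}}

```text
time_s: 9.0
tool_pos: [0.5508, -0.1544, 0.2346]
tool_rot: [180.0, 0.0, -11.1]
force: [-1.2, -1.3, 0.4]
grip_width: 0.0007
grasp_force: 0.5
```

```bash
python3 - <<'E'
from h import *
O[:]=[.6804,-.0908]
c=shot('wrist');d=shot('side');o=env.get_obs();p=o['tool_pos'];print(o['time_s'],p.round(4),dock(p),np.round(o['force'],1))
m=np.hstack([c['img'][140:400,100:460],cv2.resize(d['img'][170:260,300:420],(360,270),interpolation=cv2.INTER_CUBIC)[:260]])
cv2.imwrite('pics/w3.png',m[:,:,::-1])
E
```

```text
9.1 [ 0.5515 -0.1538  0.2347] [-0.1144 -0.0867] [-0.3 -0.1  0.5]
```

View pics/w3.png

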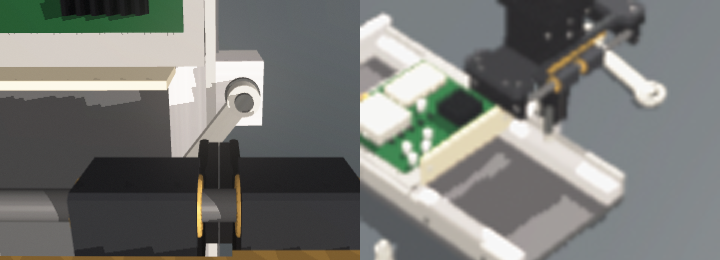

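The arm is at about 0.8 rad, with the pin hidden just left of the fingers. I'll move round behind the pin and finish by pushing away from the robot.

Call:
{"op": "servo_tool", "data": {"plan": [{"xyz": [-0.4, 0.6, 0], "twist": [0, 0, 0], "jaw": 1}, {"xyz": [-3.2, 0.7, 0], "twist": [0, 0, 0], "jaw": 1}, {"xyz": [-3.2, 0.7, 0], "twist": [0, 0, 0], "jaw": 1}, {"xyz": [-3.2, -2.0, 0], "twist": [0, 0, 0], "jaw": 1}, {"xyz": [-2.4, -2.2, 0], "twist": [0, 0, 0], "jaw": 1}, {"xyz": [-1.5, -2.2, 0], "twist": [0, 0, 0], "jaw": 1}, {"xyz": [-0.75, -2.45, 0], "twist": [0, 0, 0], "jaw": 1}, {"xyz": [-0.3, -2.7, 0], "twist": [0, 0, 0], "jaw": 1}, {"xyz": [0.1, -2.85, 0], "twist": [0, 0, 0], "jaw": 1}, {"xyz": [0.5, -3.0, 0], "twist": [0, 0, 0], "jaw": 1}]}}

```text
time_s: 9.93
tool_pos: [0.5616, -0.1259, 0.2343]
tool_rot: [-179.9, 0.1, -11.0]
force: [-1.8, 1.6, -1.7]
grip_width: 0.0006
grasp_force: 1.4
```

Call:
{"op": "servo_tool", "data": {"plan": [{"xyz": [0.3, -0.1, 0], "twist": [0, 0, 0], "jaw": 1}, {"xyz": [0.6, -0.15, 0], "twist": [0, 0, 0], "jaw": 1}, {"xyz": [0.9, -0.2, 0], "twist": [0, 0, 0], "jaw": 1}, {"xyz": [1.1, -0.2, 0], "twist": [0, 0, 0], "jaw": 1}, {"xyz": [1.2, -0.2, 0], "twist": [0, 0, 0], "jaw": 1}]}}

```text
time_s: 10.35
tool_pos: [0.5731, -0.1266, 0.2348]
tool_rot: [180.0, 0.1, -11.1]
force: [-6.4, 3.3, 3.2]
grip_width: 0.0001
grasp_force: 3.5
```

Call:
{"op": "servo_tool", "data": {"plan": [{"xyz": [0.1, 0, 0], "twist": [0, 0, 0], "jaw": 1}, {"xyz": [0.2, 0, 0], "twist": [0, 0, 0], "jaw": 1}, {"xyz": [0.2, 0, 0], "twist": [0, 0, 0], "jaw": 1}]}}

```text
time_s: 10.6
tool_pos: [0.5739, -0.1267, 0.2347]
tool_rot: [179.9, 0.4, -11.1]
force: [-9.6, 2.7, 6.1]
grip_width: 0.0003
grasp_force: 5.0
```

The pin is against its stop, with the force rising and less than 1 mm of motion. I'll retreat straight back, go up, and look.

Call:
{"op": "servo_tool", "data": {"plan": [{"xyz": [-1, 0, 0], "twist": [0, 0, 0], "jaw": 1}, {"xyz": [-4, 0, 0], "twist": [0, 0, 0], "jaw": 1}, {"xyz": [-6, 0, 0], "twist": [0, 0, 0], "jaw": 1}, {"xyz": [-6, 0, -4], "twist": [0, 0, 0], "jaw": 1}, {"xyz": [-6, 0, -8], "twist": [0, 0, 0], "jaw": 1}, {"xyz": [-6, 0, -12], "twist": [0, 0, 0], "jaw": 1}, {"xyz": [-6, 0, -12], "twist": [0, 0, 0], "jaw": 1}, {"xyz": [-6, 0, -12], "twist": [0, 0, 0], "jaw": 1}]}}

```text
time_s: 11.27
tool_pos: [0.5175, -0.1162, 0.3583]
tool_rot: [179.8, -0.5, -11.1]
force: [-0.0, 0.4, -1.2]
grip_width: 0.0002
grasp_force: 0.0
```

```bash
python3 - <<'E'
from h import *
O[:]=[.6804,-.0908]
c=shot('wrist');d=shot('side');o=env.get_obs();p=o['tool_pos'];print(o['time_s'],p.round(4),dock(p),np.round(o['force'],1))
m=np.hstack([c['img'][0:300,60:460],cv2.resize(d['img'][170:270,260:393],(400,300),interpolation=cv2.INTER_CUBIC)])
cv2.imwrite('pics/w4.png',m[:,:,::-1])
E
```

```text
11.3667 [ 0.5162 -0.116   0.3545] [-0.1563 -0.0563] [ 0.4 -0.7 -0.6]
```

View pics/w4.png

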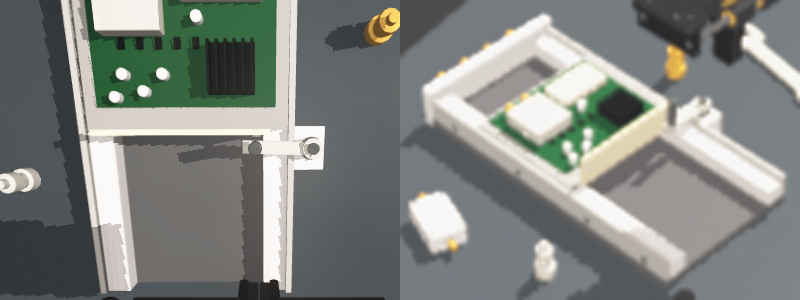

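The latch arm lies straight across, with its pivot at (312,149) and its tip at (243,147), parallel to the panel and just behind it. The board sits level and flush with the fences, the neighbouring objects look undisturbed, and the hand is clear.

```bash
python3 -c "
from cell import env
print(env.sign_off())"
```

```text
the job is handed in; nothing more can be done
None
```

The board is home and flush in its notches, the latch is swung right across behind the front panel, the hand is clear, and the job was handed in at about 11 s on the robot's clock; sign-off gave no verdict.

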